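# Set the indexing turntable back one notch

## Task

The indexing turntable carrying the plaster mould has gone one notch too far. With a closed fingertip and without pinching anything, tip the ratchet pawl up out of the teeth by its upright thumb tab, push one of the wheel's four upright pegs so that the wheel turns back (clockwise seen from above) by exactly one notch, a twelfth of a turn, and push the tab back until the pawl lies fully down in that notch. Be gentle with the mechanism and leave everything else on the table where it is.

Things in the scene. Friction and masses are not known exactly. Their poses are not given: they have to be found in the camera images.
- indexer: the fixed base of the turntable: dark steel plate 250 (x) x 270 (y) x 12 mm. Origin on the wheel's upright axis at table height; z up; x and y along the plate's sides. The pawl's bracket stands beside the wheel's rim at about (80, 112) mm in this frame.
- wheel_centre (a point): centre of the wheel's upper face, 62 mm above the table. Aluminium wheel 240 mm across with a plaster mould in the middle (up to 140 mm across its lugs, top 117 mm above the table), four upright pegs, and on the rim, 98 to 120 mm from the axis, 12 saw teeth 10 mm high, one every 30 degrees. Notches have a 22 mm flat floor, an upright face counter-clockwise and a ramp clockwise.
- wheel (a joint): turn of the wheel in rad, growing as it turns clockwise seen from above (backward). About 0 (within 0.03) at the start, with the pawl in a notch; the next notch back is at 0.524. With the pawl down, the teeth block it backward after about 0.06 rad of play. It turns with about 0.25 N m of friction and stays where it is left.
- pawl (a joint): lift of the pawl in rad about a level hinge: 0 fully down with its nose in a notch (over a tooth it cannot come fully down), growing as the nose rises, 1.1 at its stop. Above about 0.2 the nose is clear of the teeth. The hinge is stiff (0.06 N m): the pawl stays at any angle where it is left.
- hinge (a point): fixed point in the middle of the pawl's hinge, 80 mm above the table, at (80, 112) mm in the indexer's frame; the hinge line runs along indexer y. The pawl's arm, 10 mm wide and thick, runs level from here towards indexer -x, over the teeth. The bracket rises 8 mm above the hinge line.
- tab_top (a point): on the pawl: top of the thumb tab, a steel plate 8 mm thick (indexer x), 16 mm wide (indexer y), that stands straight up from the hinge when the pawl is down; this point is 56 mm from the hinge line. Pushing the tab towards indexer +x raises the nose (it leans over to +x by the pawl's angle); pushing it towards -x lowers the nose.
- nose_tip (a point): on the pawl: the underside of its nose (8 x 12 mm), 80 mm along the arm from the hinge and 17 mm below the arm's middle line
- peg0 (a point): one of four alike upright steel pegs on the wheel, 90 degrees apart, 12 mm in diameter and 45 high (from 62 to 107 mm above the table), 85 mm from the wheel's axis; point on the peg's axis, 92 mm above the table
- peg1 (a point): one of four alike upright steel pegs on the wheel, 90 degrees apart, 12 mm in diameter and 45 high (from 62 to 107 mm above the table), 85 mm from the wheel's axis; point on the peg's axis, 92 mm above the table
- peg2 (a point): one of four alike upright steel pegs on the wheel, 90 degrees apart, 12 mm in diameter and 45 high (from 62 to 107 mm above the table), 85 mm from the wheel's axis; point on the peg's axis, 92 mm above the table
- peg3 (a point): one of four alike upright steel pegs on the wheel, 90 degrees apart, 12 mm in diameter and 45 high (from 62 to 107 mm above the table), 85 mm from the wheel's axis; point on the peg's axis, 92 mm above the table
- figure_mid (a point): small unglazed terracotta lion figure, 86 mm wide and about 110 high, standing; bystander. Point half-way up
- jar_mid (a point): white-capped glaze jar, 52 mm across, 75 high; bystander. Point half-way up
- cup_mid (a point): white ceramic cup, 68 mm across the rim, 70 high; bystander. Point half-way up
- mould_key_mid (a point): plaster block 70 x 50 x 35 mm; bystander. Point at its centre
- rib_mid (a point): flat wooden potter's rib 90 x 45 x 8 mm; bystander. Point at its centre
- weight_mid (a point): brass weight with a knob, 44 mm across, 50 high; bystander. Point half-way up
- brush_grip (a point): brush lying on the table; bystander. Point on its handle

How it is judged:
On the way, in this order (a step that is already met when the one before it is completed fails the run):
1. the pawl is lifted clear of the teeth (over 0.22 rad) before the wheel is turned (value of joint pawl above 0.22 rad and value of joint wheel below 0.15 rad), for 0.1 s.
2. the wheel is turned back one notch (0.524 rad, within 0.1) (value of joint wheel between 0.4236 and 0.6236 rad), for 0.1 s.
At the end, for the whole second after the job is handed in: the wheel is at rest one notch back from its start (joint 0.524 rad, within 0.1) and the pawl is fully down in that notch (joint under 0.045 rad) (all of step 2 and value of joint pawl below 0.045 rad and velocity of joint wheel between -0.02 and 0.02 rad/s); the robot touches nothing.
It fails at once if the wheel is turned back far beyond one notch (over 0.85 rad) (value of joint wheel above 0.85 rad).
It fails at once if the wheel is turned forward (over 0.3 rad) (value of joint wheel below -0.3 rad).
It fails at once if the pawl or the wheel is pinched or handled roughly (over 35 N) (contact force between the fingers and pawl above 35 N or contact force between the fingers and wheel above 35 N).
It fails at once if a bystander is lifted or moved by more than 25 mm (distance of any of figure_mid, jar_mid, cup_mid, mould_key_mid, rib_mid, weight_mid, brush_grip from where it was at the start of the episode above 0.025 m).
It also fails if it takes over 64 s, if anything falls off the work surface, if the arm or the gripper's body presses on something with over 40 N, if the wrist force passes 120 N, or if a joint passes its speed limit or range.

## Robot

A 6-joint arm with a two-finger parallel gripper is mounted at the origin on the work surface. World frame = base frame: x ahead of the robot, y to its left, z up, the work surface at z = 0. Lengths are in m, angles in rad, forces in N, time in s.
With the tool pointing down it reaches from about 0.375 to 0.975 m from the base axis. Payload 3.8 kg.
Tool frame: the origin (TCP) lies at the very end of the fingers, on their centre line; the grasp point (between the pads) lies behind it (bot.tcp_to_grasp is the y of the grasp point in the tool frame, in m); y points along the fingers, z is the direction in which the jaws open and shut, and the axes are right-handed (so a half turn about y gives the same grasp; the last joint's range is limited). The gripper opens to 85 mm and grips with 20 to 120 N. Pads are 22 mm wide; open, the fingers measure 114 mm over their backs; the gripper's body (76 mm by 85 mm) begins 54 mm behind the grasp point. The pads swing forward as they close: fully open they stand 13 mm farther back than shut.
Start: joints at [-1.276, 0.264, 1.604, -0, 1.274, -0.037], TCP at [0.22, -0.638, 0.231] pointing down, gripper open.
Joint ranges: [-2.63, 2.63], [-0.94, 2.18], [0.31, 2.57], [-1.31, 4.45], [0, 2.66], [-2.55, 2.55]. Speed limits (rad/s): [2.57, 2.57, 3.14, 3.14, 3.14, 3.14].

## Interface

Orientations are given as a rotation vector (axis times angle).
In Python, from workcell import bot, optics, workorder gives the robot as it stands.
- The arm moves only by the shell command python3 -m handwheel 'ROWS' [FORCE]. ROWS is JSON, a list of rows, each a list of 7 numbers: the shift along the tool's x, y, z in m, then the turn, a rotation vector about the tool's x, y, z in rad, then the opening, from 0 (shut) to 1 (fully open). A call has 1 to 8 rows; each row shifts and turns the commanded pose from where the row before left it, along the tool's axes as they then stand; what a row does not reach is not made up. A row lasts 1/8 s, in which the tool goes at most 62.5 mm and 10.7 degrees, less where a joint would pass 70% of its speed; a pose out of reach is approached as far as the arm can. A call with a gripper value outside its range is refused whole. The fingers move at their own pace and stop on an object; FORCE is the grip in N (left out, the last holds). Time passes only in rows, so rows that do not move let the fingers close. It gives the time, the measured TCP pose, the force and the opening at its end, in the units of the state.
- bot.read_state(): the state, without advancing time (a new reading comes with each control period).
- optics.read_camera(name): name is "side" or "top" or "wrist"; returns a dict with "image" (400x640x3 uint8, red, green, blue), "z_map" (400x640 float32, m along the optical axis (not along the pixel's ray), 0 where there is no reading), "mtx" (3x3 intrinsics, pixels), "world_from_camera" (4x4, takes a point from camera to world coordinates); the wrist camera has in their place "hand_eye" (4x4, takes a point from camera to tool coordinates, whose origin is the TCP and whose axes are the tool frame's). Camera axes: x right, y down, z forward; pixel columns grow to the right and rows downward; lengths in m; the calibration is good to about 2 mm. A picture is of the moment at which its call begins: read the wrist's pose just before it.
- workorder.finish_job(): hands the job in, once; it reports no verdict.
The state is a dict: "time": time; "q": joint angles; "joint_vel": joint speeds; "joint_torque": joint torques, N m; "tool_pos": TCP position; "tcp_rot": TCP orientation; "wrist_force": force on the tool from outside, world axes, zero at the start; "torque": the same for the moment, N m; "width": opening from 0.0 (shut) to 1.0 (fully open).
Only numpy, scipy, OpenCV 4.12 (cv2) and the standard library are available. Lean on these libraries where they do the work, as an engineer would, in place of code of your own. Each camera call takes 0.05 s, during which the arm holds its last target.

## Working session

There is one attempt and no reset: what is moved stays moved. The work goes in short steps, Python scripts to look and compute and a shell command to move; the robot and the scene stay as the last step left them, time stands still between calls to the robot, and variables do not carry over. Pictures are saved under pics/ and viewed, and the job is handed in when it is done.

```bash
mkdir -p pics; ls; python3 - <<'E'
from workcell import bot, optics
import cv2, numpy as np
s=bot.read_state(); print({k:np.round(v,3).tolist() for k,v in s.items()}, bot.tcp_to_grasp)
for n in ["side","top"]:
    c=optics.read_camera(n); cv2.imwrite(f"pics/{n}0.png",c["image"][:,:,::-1]); np.savez(f"{n}0.npz",**c)
    print(n,c["mtx"],np.round(c["world_from_camera"],3))
E
```

```text
pics
{'time': 0.0, 'q': [-1.276, 0.265, 1.605, 0.0, 1.274, -0.037], 'joint_vel': [-0.0, -0.002, 0.001, -0.0, -0.001, 0.002], 'joint_torque': [-0.001, -51.512, -36.732, -0.0, 0.013, 0.0], 'tool_pos': [0.22, -0.637, 0.23], 'tcp_rot': [-0.342, 2.044, -2.039], 'wrist_force': [-0.301, 0.037, 0.454], 'torque': [0.029, 0.027, 0.029], 'width': 1.0} -0.0187
side [[412.79591178   0.         311.65416764]
 [  0.         412.79591178 191.65266126]
 [  0.           0.           1.        ]] [[-0.984 -0.126  0.126  0.493]
 [-0.178  0.715 -0.676  0.686]
 [-0.005 -0.687 -0.726  0.78 ]
 [ 0.     0.     0.     1.   ]]
top [[366.7702009    0.         314.3858314 ]
 [  0.         366.7702009  196.29034517]
 [  0.           0.           1.        ]] [[-0.007 -0.985  0.174  0.454]
 [-1.     0.009  0.011  0.03 ]
 [-0.012 -0.174 -0.985  0.96 ]
 [ 0.     0.     0.     1.   ]]
```

View pics/side0.png

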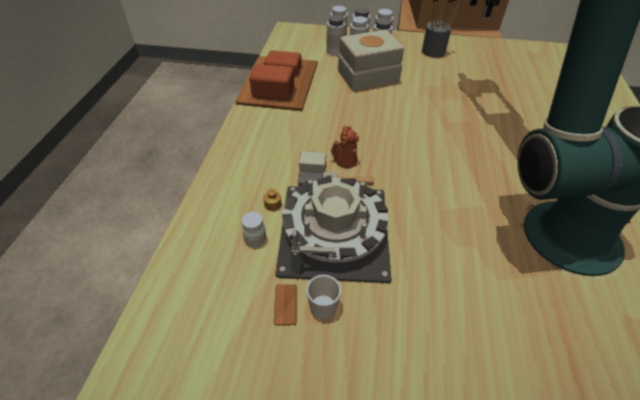

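View pics/top0.png

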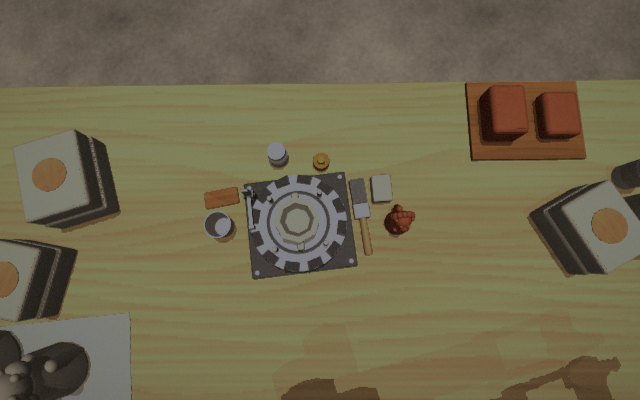

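The side view has the turntable at about (335,220) with the pawl tab near (297,250). In the top view the wheel is near (298,223) and the pawl on its left, near (250,200). I'll zoom in.

```bash
python3 - <<'E'
import cv2, numpy as np
a=np.load("top0.npz")["image"][155:290,195:365,::-1]; cv2.imwrite("pics/topz.png",cv2.resize(a,None,fx=4.5,fy=4.4,interpolation=cv2.INTER_CUBIC))
a=np.load("side0.npz")["image"][165:325,235:405,::-1]; cv2.imwrite("pics/sidez.png",cv2.resize(a,None,fx=3.7,fy=3.7,interpolation=cv2.INTER_CUBIC))
E
```

```text
(no output)
```

View pics/topz.png

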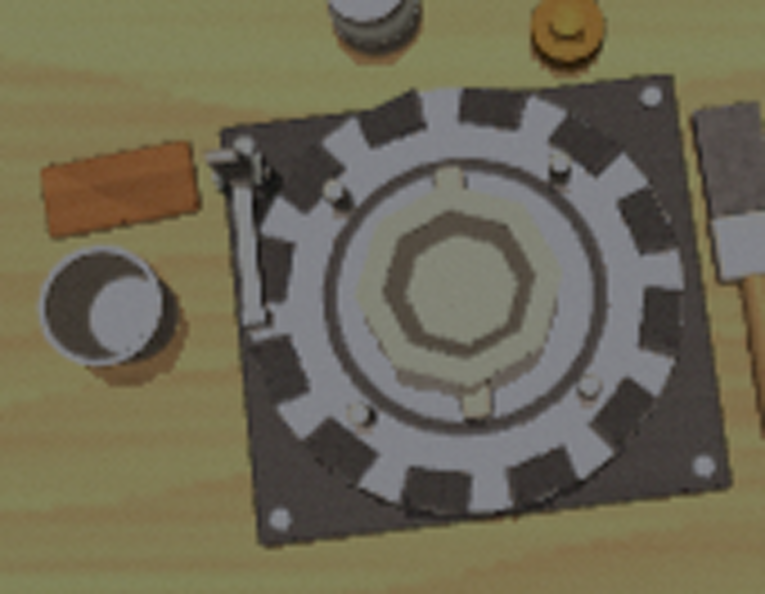

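View pics/sidez.png

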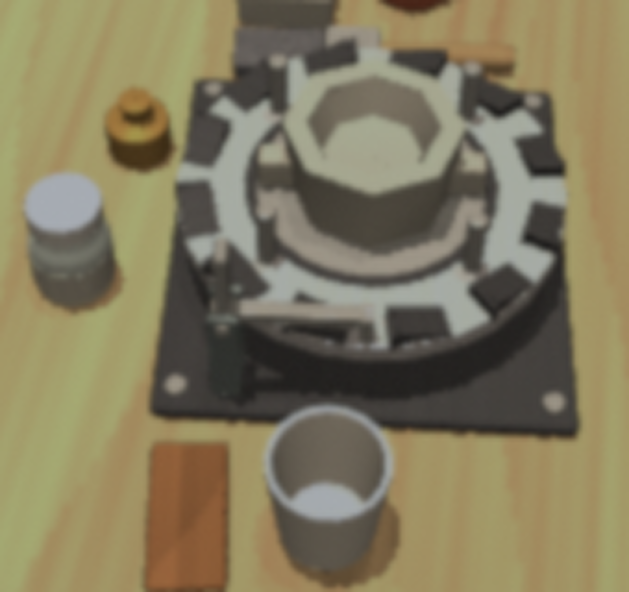

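The zoomed top view shows the plate corners at crop (222,130), (672,75), (732,488) and (262,545). The pegs are near (335,185), (560,165), (590,383) and (362,410), and the tab is near (230,160).

```bash
cat > h.py <<'E'
import numpy as np, cv2
def ray(c,px,z):
    K=c["mtx"];T=c["world_from_camera"]
    d=T[:3,:3]@np.linalg.inv(K)@np.r_[px,1.0]; o=T[:3,3]
    return o+d*(z-o[2])/d[2]
def proj(c,p):
    T=np.linalg.inv(c["world_from_camera"]); q=T[:3,:3]@p+T[:3,3]; q=c["mtx"]@q; return q[:2]/q[2]
E
python3 - <<'E'
from h import *
t=np.load("top0.npz"); s=np.load("side0.npz")
tc=lambda u,v:np.array([195+(u+.5)/4.5-.5,155+(v+.5)/4.4-.5])
sc=lambda u,v:np.array([235+(u+.5)/3.7-.5,165+(v+.5)/3.7-.5])
C=[ray(t,tc(*p),.012)[:2] for p in [(222,130),(672,75),(732,488),(262,545)]]
C=np.array(C); print("top corners",C.round(4),"centre",C.mean(0), [np.linalg.norm(C[i]-C[(i+1)%4]).round(4) for i in range(4)])
S=np.array([ray(s,sc(*p),.012)[:2] for p in [(577,433),(152,412)]]) ; print("side corners",S)
P=np.array([ray(t,tc(*p),.107)[:2] for p in [(335,182),(560,162),(590,380),(362,408)]]); print("pegs",P,P.mean(0),np.linalg.norm(P-P.mean(0),axis=1))
d=P-P.mean(0); print("peg ang",np.degrees(np.arctan2(d[:,1],d[:,0])))
for p in [(218,158),(245,165),(230,160)]: print("tab",ray(t,tc(*p),.136))
print("side tabtop",ray(s,sc(221,243),.136))
a=(C[0]-C[3])+(C[1]-C[2]); b=(C[0]-C[1])+(C[3]-C[2])
print("yaw deg",np.degrees(np.arctan2(a[1],a[0])),np.degrees(np.arctan2(-b[0],b[1])))
E
```

```text
top corners [[ 0.6561  0.2267]
 [ 0.6874 -0.0383]
 [ 0.4425 -0.0669]
 [ 0.4121  0.1978]] centre [0.54954634 0.07982798] [np.float64(0.2669), np.float64(0.2466), np.float64(0.2664), np.float64(0.2457)]
side corners [[0.41441435 0.20131273]
 [0.65768442 0.23038862]]
pegs [[0.60673888 0.14678707]
 [0.61658544 0.02845731]
 [0.49993515 0.01412768]
 [0.48623093 0.1311717 ]] [0.5523726  0.08013594] [0.08601201 0.08242554 0.0843017  0.08354262]
peg ang [  50.79641573  -38.82718434 -128.46388827  142.34576256]
tab [0.61480216 0.20271012 0.136     ]
tab [0.61096296 0.18883581 0.136     ]
tab [0.61368421 0.19655555 0.136     ]
side tabtop [0.61948904 0.19628704 0.136     ]
yaw deg 6.724448204504175 6.648470204825514
```

```bash
python3 - <<'E'
from h import *
from workcell import bot
from scipy.spatial.transform import Rotation as R
s=bot.read_state(); M=R.from_rotvec(s["tcp_rot"]).as_matrix(); print(M.round(3))
c=np.array([.551,.081]); y=np.radians(6.7); A=np.array([[np.cos(y),-np.sin(y)],[np.sin(y),np.cos(y)]])
print("hinge",c+A@[.08,.112])
for a in (51.5,-38.5,-128.5,141.5): print(c+.085*np.array([np.cos(np.radians(a)),np.sin(np.radians(a))]))
t=np.load("top0.npz")
for n,p,z in [("jar",(277,150),.075),("cup",(218,222),.07),("rib",(222,198),.008),("weight",(321,161),.05),("fig",(400,215),.1),("key",(381,188),.035)]: print(n,ray(t,p,z).round(3))
E
```

```text
[[-0.945 -0.001  0.326]
 [-0.326  0.002 -0.945]
 [-0.    -1.    -0.002]]
hinge [0.61738653 0.20156877]
[0.60391374 0.14752169]
[0.61752169 0.02808626]
[0.49808626 0.01447831]
[0.48447831 0.13391374]
jar [0.729 0.133 0.075]
cup [0.55  0.276 0.07 ]
rib [0.62  0.285 0.008]
weight [0.707 0.023 0.05 ]
fig [ 0.56  -0.161  0.1  ]
key [ 0.638 -0.131  0.035]
```

```bash
python3 -m handwheel '[[0,0,0,0,0.1075,0,0],[0,0,0,0,0.1075,0,0],[-0.023,0,-0.039,0,0,0,0],[-0.023,0,-0.039,0,0,0,0],[-0.023,0,-0.039,0,0,0,0],[-0.023,0,-0.039,0,0,0,0],[-0.023,0,-0.039,0,0,0,0],[-0.023,0,-0.039,0,0,0,0]]' 30
python3 -m handwheel '[[-0.023,0,-0.039,0,0,0,0],[-0.023,0,-0.039,0,0,0,0],[-0.023,0,-0.039,0,0,0,0],[-0.023,0,-0.039,0,0,0,0],[-0.023,0,-0.039,0,0,0,0],[-0.023,0,-0.039,0,0,0,0],[-0.023,0,-0.039,0,0,0,0],[-0.023,0,-0.039,0,0,0,0]]'
python3 -m handwheel '[[-0.023,0,-0.039,0,0,0,0],[-0.023,0,-0.039,0,0,0,0],[-0.023,0,-0.039,0,0,0,0],[-0.023,0,-0.039,0,0,0,0],[-0.013,0,-0.022,0,0,0,0],[0,0,0,0,0,0,0]]'
```

```text
time: 1.1
tool_pos: [0.3299, -0.388, 0.2308]
tcp_rot: [-0.126, 2.162, -2.161]
wrist_force: [-0.0, -0.2, 0.0]
width: 0.0
time: 2.1
tool_pos: [0.4761, -0.0569, 0.2309]
tcp_rot: [-0.127, 2.161, -2.161]
wrist_force: [0.4, -0.5, 0.1]
width: -0.003
time: 2.85
tool_pos: [0.5596, 0.1321, 0.2305]
tcp_rot: [-0.13, 2.16, -2.16]
wrist_force: [-0.3, -0.3, 0.0]
width: 0.004
```

```bash
python3 -m handwheel '[[-0.019,0,-0.031,0,0,0,0],[-0.0195,0,-0.031,0,0,0,0],[0,0.035,0,0,0,0,0],[0,0.035,0,0,0,0,0],[0,0,0,0,0,0,0]]'
cat > look.py <<'E'
import sys,cv2,numpy as np
from workcell import bot,optics
from h import *
tag=sys.argv[1]
s=bot.read_state(); print(np.round(s["time"],2),np.round(s["tool_pos"],4),np.round(s["wrist_force"],1))
ims=[]
for n,b,f in [("side",(235,165,405,325),3.7),("top",(195,145,365,290),3.7),("wrist",(0,0,640,400),1)]:
    if n not in sys.argv[2:]: continue
    c=optics.read_camera(n); np.savez(f"{n}_{tag}.npz",**c)
    a=c["image"][b[1]:b[3],b[0]:b[2],::-1]
    cv2.imwrite(f"pics/{n}_{tag}.png",cv2.resize(a,None,fx=f,fy=f,interpolation=cv2.INTER_CUBIC))
E
python3 look.py a side wrist
```

```text
time: 3.48
tool_pos: [0.5873, 0.1947, 0.1573]
tcp_rot: [-0.135, 2.163, -2.168]
wrist_force: [0.0, -0.2, -1.1]
width: 0.001
3.48 [0.5873 0.1947 0.1573] [ 0.  -0.2 -1.1]
```

```bash
true
```

```text
(no output)
```

View pics/side_a.png

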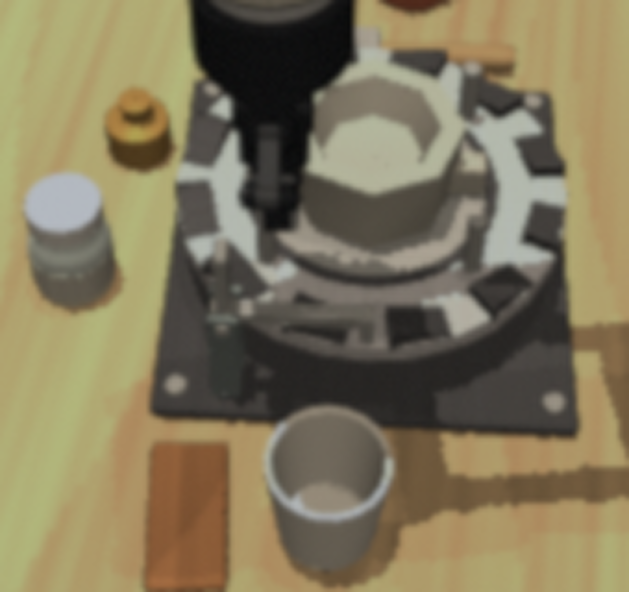

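View pics/wrist_a.png

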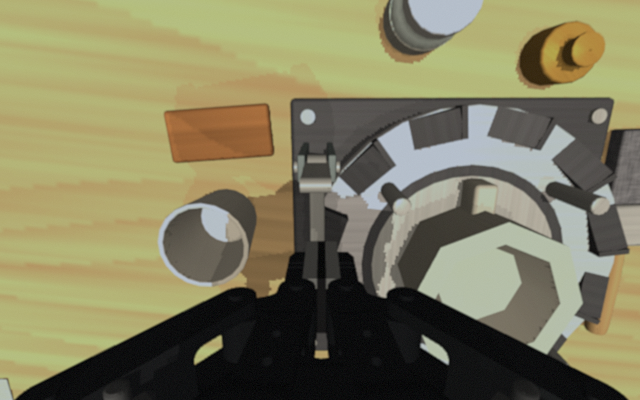

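The wrist view has the tab at (317,180), straight ahead of the fingertips near (320,265). The side view shows the tip short of the tab and above the arm. I'll check depths for exact positions.

```bash
python3 - <<'E'
from h import *
from workcell import bot
from scipy.spatial.transform import Rotation as R
w=np.load("wrist_a.npz"); s=bot.read_state(); H=w["hand_eye"]; M=R.from_rotvec(s["tcp_rot"]).as_matrix()
c=np.array([.551,.081]); y=np.radians(6.7); A=np.array([[np.cos(y),-np.sin(y)],[np.sin(y),np.cos(y)]])
for u,v in [(325,250),(300,270),(343,270),(325,280),(317,160),(317,170),(317,180),(317,188),(317,200),(317,225),(306,181),(328,181),(308,117),(599,116),(388,190),(600,206)]:
    z=w["z_map"][v,u]; p=np.linalg.inv(w["mtx"])@[u,v,1]*z; q=H[:3,:3]@p+H[:3,3]; W=M@q+s["tool_pos"]
    print((u,v),"tool",q.round(4),"world",W.round(4),"idx",(A.T@(W[:2]-c)).round(4))
E
```

```text
(325, 250) tool [-0.0122 -0.0135  0.0027] world [0.6029 0.1946 0.1752] idx [0.0648 0.1067]
(300, 270) tool [-0.0085 -0.0242 -0.0071] world [0.5982 0.2039 0.1859] idx [0.0612 0.1165]
(343, 270) tool [-0.0085 -0.0241  0.0096] world [0.6001 0.1873 0.1858] idx [0.0611 0.0998]
(325, 280) tool [-0.0116 -0.0376  0.0024] world [0.6023 0.1948 0.1993] idx [0.0643 0.107 ]
(317, 160) tool [-0.036   0.0749 -0.0015] world [0.6261 0.2015 0.0867] idx [0.0886 0.1109]
(317, 170) tool [-0.0347  0.0468 -0.0012] world [0.6248 0.201  0.1148] idx [0.0873 0.1106]
(317, 180) tool [-0.0336  0.0248 -0.001 ] world [0.6238 0.2007 0.1369] idx [0.0863 0.1104]
(317, 188) tool [-0.0299  0.0229 -0.001 ] world [0.6201 0.2003 0.1387] idx [0.0825 0.1104]
(317, 200) tool [-0.0091  0.0748 -0.0016] world [0.5993 0.1985 0.0868] idx [0.0617 0.111 ]
(317, 225) tool [ 0.0084  0.0741 -0.0017] world [0.5819 0.1965 0.0876] idx [0.0442 0.1111]
(306, 181) tool [-0.0331  0.0247 -0.0066] world [0.6226 0.2062 0.1369] idx [0.0858 0.116 ]
(328, 181) tool [-0.033   0.0252  0.0046] world [0.6238 0.1951 0.1365] idx [0.0856 0.1048]
(308, 117) tool [-0.061   0.1426 -0.0096] world [0.65   0.2124 0.019 ] idx [0.1136 0.119 ]
(599, 116) tool [-0.0618  0.1433  0.2302] world [ 0.6785 -0.0257  0.0185] idx [ 0.1142 -0.1209]
(388, 190) tool [-0.0149  0.0793  0.0466] world [0.6106 0.1513 0.0824] idx [0.0674 0.0628]
(600, 206) tool [-0.0116  0.0524  0.1698] world [0.6216 0.0285 0.1094] idx [ 0.064  -0.0604]
```

```bash
python3 -m handwheel '[[0,0.019,0,0,0,0,0],[0,0.018,0,0,0,0,0],[-0.005,0,0,0,0,0,0],[-0.004,0,0,0,0,0,0],[-0.003,0,0,0,0,0,0],[-0.003,0,0,0,0,0,0],[-0.003,0,0,0,0,0,0],[-0.003,0,0,0,0,0,0]]'
python3 -m handwheel '[[-0.003,0,0,0,0,0,0],[-0.003,0,0,0,0,0,0],[-0.003,0,0,0,0,0,0],[-0.003,0,0,0,0,0,0],[0,0,0,0,0,0,0]]'
python3 look.py b side
```

```text
time: 4.58
tool_pos: [0.6117, 0.1993, 0.1246]
tcp_rot: [-0.126, 2.161, -2.161]
wrist_force: [-1.8, -0.2, 1.2]
width: -0.001
time: 5.2
tool_pos: [0.6238, 0.2005, 0.1242]
tcp_rot: [-0.126, 2.161, -2.161]
wrist_force: [-1.6, 0.3, -0.5]
width: -0.001
5.2 [0.6238 0.2005 0.1242] [-1.6  0.3 -0.5]
```

View pics/side_b.png

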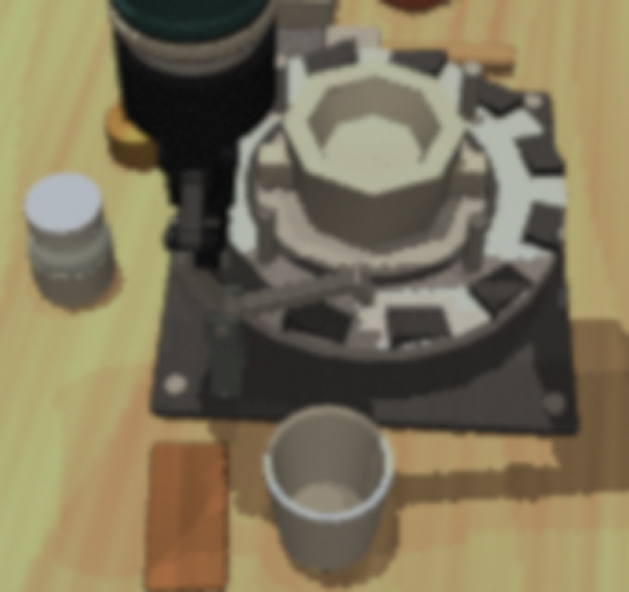

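The pawl is now raised: its arm runs from (225,305) up to (365,280) and the nose is off the teeth. I'll lift it a little more, back off and go up.

```bash
python3 -m handwheel '[[-0.003,0,0,0,0,0,0],[-0.003,0,0,0,0,0,0],[-0.003,0,0,0,0,0,0],[0,0,0,0,0,0,0],[0.01,0,0,0,0,0,0],[0.005,-0.025,0,0,0,0,0],[0,-0.04,0,0,0,0,0],[0,0,0,0,0,0,0]]'
python3 look.py c side top wrist
```

```text
time: 6.25
tool_pos: [0.6199, 0.2007, 0.1943]
tcp_rot: [-0.117, 2.159, -2.155]
wrist_force: [-0.3, 0.2, 1.4]
width: -0.001
6.25 [0.6199 0.2007 0.1943] [-0.3  0.2  1.4]
```

View pics/side_c.png

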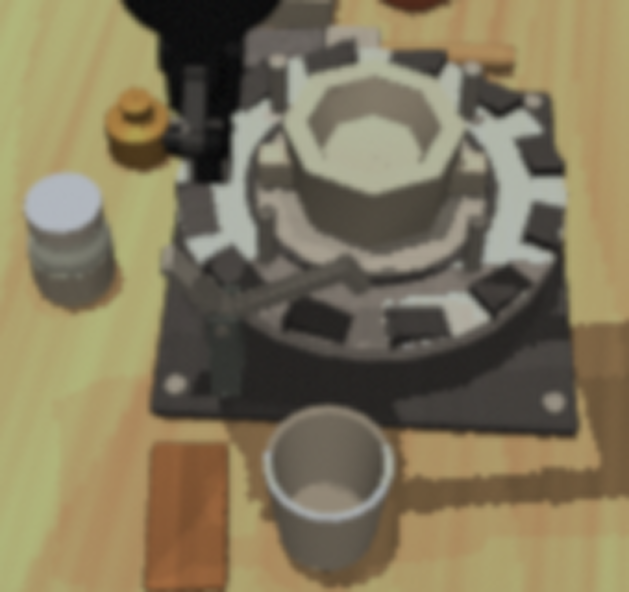

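View pics/wrist_c.png

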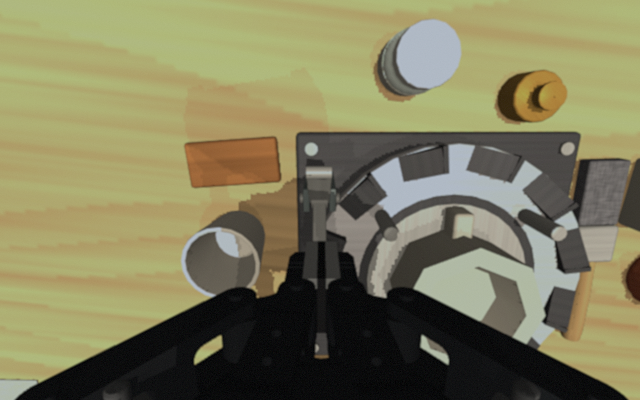

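Pawl stands up by itself, with the tab leaning to (175,265) in the side view. Next is the peg nearest the robot's right, at about (0.498, 0.014), approached over the mould.

```bash
python3 -m handwheel '[[0.022,0,0.0335,0,0,0,0],[0.022,0,0.0335,0,0,0,0],[0.022,0,0.0335,0,0,0,0],[0.022,0,0.0335,0,0,0,0],[0.022,0,0.0335,0,-0.174,0,0],[0.021,0,0.04,0,-0.173,0,0],[0,0,0,0,-0.173,0,0],[0,0,0,0,0,0,0]]'
```

```text
time: 7.4
tool_pos: [0.5178, -0.0241, 0.1877]
tcp_rot: [-0.612, 1.86, -1.858]
wrist_force: [0.0, 0.0, 0.4]
width: -0.001
```

```bash
python3 look.py d wrist side; python3 - <<'E'
from workcell import bot
from scipy.spatial.transform import Rotation as R
import numpy as np
print(R.from_rotvec(bot.read_state()["tcp_rot"]).as_matrix().round(3))
E
```

```text
7.4 [ 0.5178 -0.0241  0.1877] [0.  0.  0.4]
[[-0.806 -0.002  0.592]
 [-0.592  0.    -0.806]
 [ 0.001 -1.    -0.001]]
```

View pics/wrist_d.png

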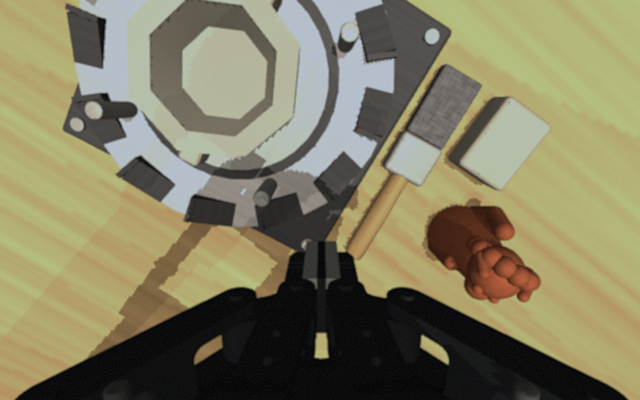

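View pics/side_d.png

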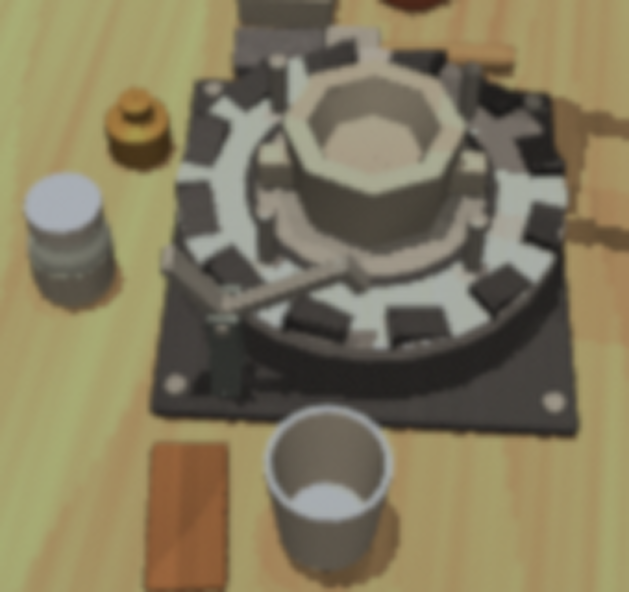

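In the wrist view the target peg is near (262,190), ahead-left of the fingertip at (320,250), and the brush and lion are clear to the right. I'll measure the peg in tool axes.

```bash
cat > dep.py <<'E'
import sys
from h import *
from workcell import bot
from scipy.spatial.transform import Rotation as R
w=np.load(sys.argv[1]); s=bot.read_state(); H=w["hand_eye"]; M=R.from_rotvec(s["tcp_rot"]).as_matrix()
K=w["mtx"]; b=[int(x) for x in sys.argv[2:6]]; zl,zh=float(sys.argv[6]),float(sys.argv[7])
v,u=np.mgrid[b[1]:b[3],b[0]:b[2]]; z=w["z_map"][b[1]:b[3],b[0]:b[2]]
p=np.stack([(u-K[0,2])/K[0,0]*z,(v-K[1,2])/K[1,1]*z,z],-1).reshape(-1,3); q=p@H[:3,:3].T+H[:3,3]; W=q@M.T+s["tool_pos"]
k=(W[:,2]>zl)&(W[:,2]<zh)&(z.ravel()>0)
print(k.sum(),"tool med",np.median(q[k],0).round(4),"min",q[k].min(0).round(4),"max",q[k].max(0).round(4),"world",np.median(W[k],0).round(4), "px",np.median(u.ravel()[k]),np.median(v.ravel()[k]))
E
python3 dep.py wrist_d.npz 240 165 290 215 .1 .113; python3 dep.py wrist_d.npz 240 165 290 215 .078 .1
```

```text
257 tool med [-0.0086  0.081  -0.0388] min [-0.0135  0.0791 -0.0454] max [-0.0018  0.0878 -0.0335] world [0.5022 0.013  0.1073] px 262.0 197.0
129 tool med [-0.0121  0.0988 -0.0362] min [-0.0137  0.0885 -0.0444] max [-0.0048  0.11   -0.0334] world [0.5058 0.0132 0.0894] px 269.0 187.0
```

```bash
python3 -m handwheel '[[0,0.04,0,0,0,0,0],[0,0.04,0,0,0,0,0],[0,0.019,0,0,0,0,0],[0,0,-0.008,0,0,0,0],[0,0,-0.004,0,0,0,0],[0,0,-0.004,0,0,0,0],[0,0,-0.004,0,0,0,0],[0,0,0,0,0,0,0]]'
python3 -m handwheel '[[0,0,-0.003,0,0,0,0],[0,0,-0.003,0,0,0,0],[0,0,-0.003,0,0,0,0],[0,0,-0.003,0,0,0,0],[0,0,-0.003,0,0,0,0],[0,0,-0.003,0,0,0,0]]'
python3 look.py e side wrist
```

```text
time: 8.5
tool_pos: [0.5074, -0.0074, 0.0909]
tcp_rot: [-0.611, 1.855, -1.856]
wrist_force: [0.1, 0.0, -0.2]
width: -0.0
time: 9.25
tool_pos: [0.4965, 0.0059, 0.0904]
tcp_rot: [-0.612, 1.854, -1.858]
wrist_force: [-0.1, -3.6, 0.8]
width: 0.004
9.25 [0.4965 0.0059 0.0904] [-0.1 -3.6  0.8]
```

View pics/side_e.png

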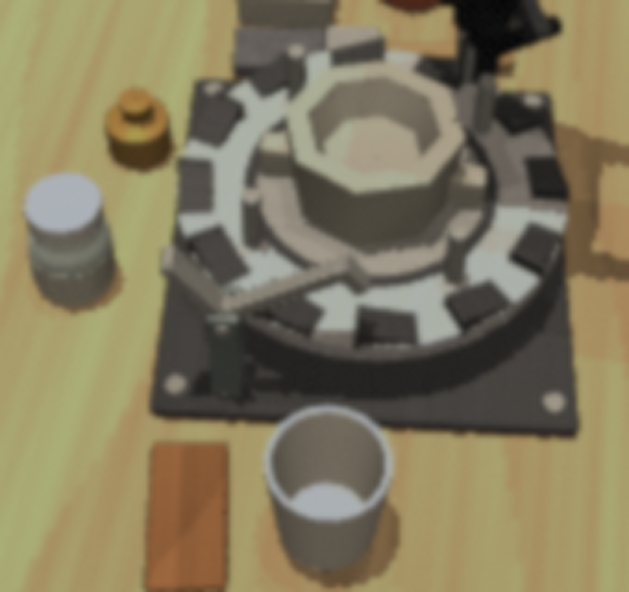

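View pics/wrist_e.png

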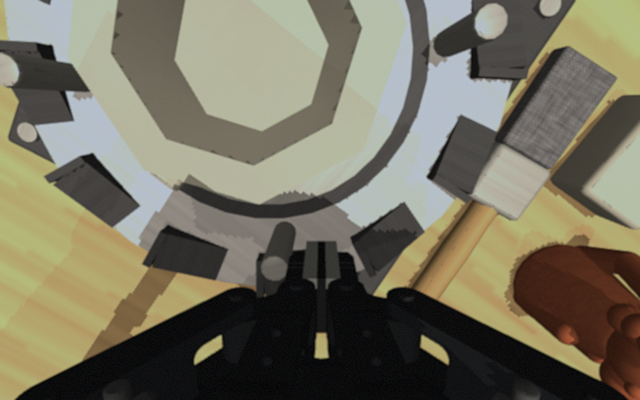

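Contact is made: peg beside the finger at (275,262) in the wrist view, and the notches have moved to the left in the side view. I'll measure the wheel angle from the pegs in the top view.

```bash
python3 dep.py wrist_e.npz 258 220 296 285 .1 .112; python3 dep.py wrist_e.npz 470 0 512 50 .1 .112;python3 dep.py wrist_e.npz 0 50 30 95 .1 .112;  python3 dep.py wrist_d.npz 335 15 365 60 .1 .113;  python3 dep.py wrist_d.npz 80 95 140 130 .1 .113
python3 look.py e2 top
```

```text
792 tool med [-0.007  -0.0167 -0.0167] min [-0.0109 -0.0216 -0.0235] max [ 0.0011 -0.0097 -0.0087] world [0.4917 0.0235 0.107 ] px 276.5 264.0
1216 tool med [-0.0962 -0.0168  0.0581] min [-0.1023 -0.0197  0.0527] max [-0.0907 -0.0097  0.0653] world [0.6082 0.0169 0.1072] px 487.0 23.0
987 tool med [-0.081  -0.0163 -0.1067] min [-0.0873 -0.0191 -0.1123] max [-0.0755 -0.0098 -0.1028] world [0.4982 0.1405 0.1066] px 14.0 71.0
9.35 [0.4963 0.0066 0.0904] [ 0.2 -2.7  0.9]
  return _methods._mean(a, axis=axis, dtype=dtype,
  ret = um.true_divide(
Traceback (most recent call last):
  File "dep.py", line 10, in <module>
    print(k.sum(),"tool med",np.median(q[k],0).round(4),"min",q[k].min(0).round(4),"max",q[k].max(0).round(4),"world",np.median(W[k],0).round(4), "px",np.median(u.ravel()[k]),np.median(v.ravel()[k]))
                                                              ~~~~~~~~^^^
ValueError: zero-size array to reduction operation minimum which has no identity
  return _methods._mean(a, axis=axis, dtype=dtype,
  ret = um.true_divide(
Traceback (most recent call last):
  File "dep.py", line 10, in <module>
    print(k.sum(),"tool med",np.median(q[k],0).round(4),"min",q[k].min(0).round(4),"max",q[k].max(0).round(4),"world",np.median(W[k],0).round(4), "px",np.median(u.ravel()[k]),np.median(v.ravel()[k]))
                                                              ~~~~~~~~^^^
ValueError: zero-size array to reduction operation minimum which has no identity
```

View pics/top_e2.png

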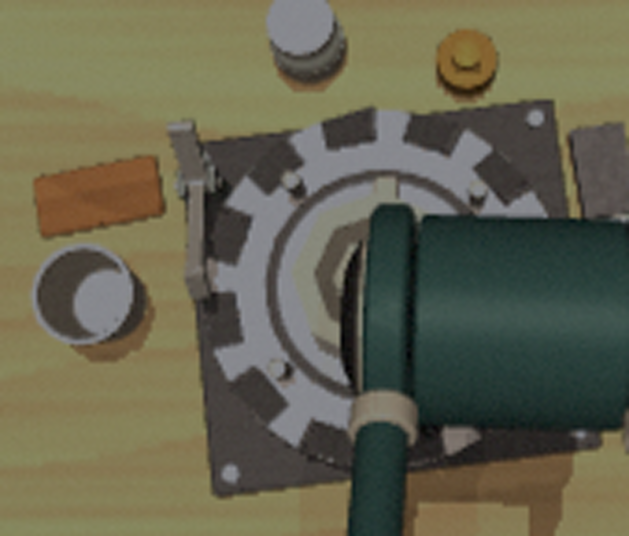

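The two visible pegs put the wheel about 9.7° back, so there are about 20° (30 mm) to go.

```bash
python3 -m handwheel '[[0,0,-0.004,0,0,0,0],[0,0,-0.004,0,0,0,0],[0,0,-0.004,0,0,0,0],[0,0,-0.004,0,0,0,0],[0,0,-0.004,0,0,0,0],[0,0,-0.003,0,0,0,0],[0,0,-0.002,0,0,0,0],[0,0,0,0,0,0,0]]'
python3 look.py f wrist side top
```

```text
time: 10.4
tool_pos: [0.4817, 0.0276, 0.0903]
tcp_rot: [-0.611, 1.857, -1.855]
wrist_force: [1.9, -0.6, -0.2]
width: 0.002
10.4 [0.4817 0.0276 0.0903] [ 1.9 -0.6 -0.2]
```

View pics/wrist_f.png

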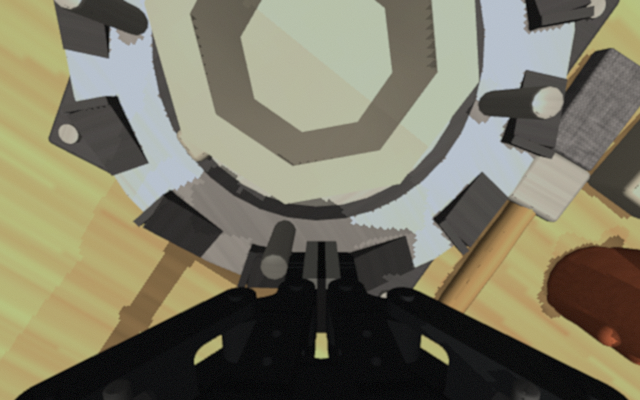

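View pics/top_f.png

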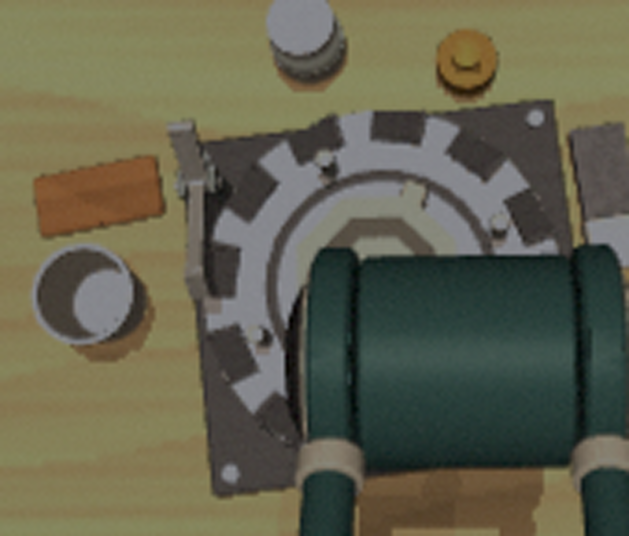

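The wrist view shows pegs at (275,265), (548,102) and (68,3). From these I'll compute the angle.

```bash
sed -i 's/^print(k.sum.*/lo,hi=q[k].min(0),q[k].max(0); print(k.sum(),"tool med",np.median(q[k],0).round(4),"world",np.median(W[k],0).round(4))/' dep.py
for b in "258 222 296 285" "530 82 566 122" "55 0 85 14"; do python3 dep.py wrist_f.npz $b .1035 .1105; done
python3 - <<'E'
from h import *
t=np.load("top_f.npz"); c0=np.array([.5524,.0801])
tc=lambda u,v:np.array([195+(u+.5)/3.7-.5,145+(v+.5)/3.7-.5])
for p,a0 in [((325,156),50.8),((499,216),-38.8),((262,329),142.3)]:
    P=ray(t,tc(*p),.107)[:2]; d=P-c0; print(P.round(4),a0-np.degrees(np.arctan2(d[1],d[0])))
E
```

```text
684 tool med [-0.007  -0.0169 -0.0169] world [0.4768 0.0447 0.1072]
930 tool med [-0.0705 -0.017   0.0821] world [0.5872 0.0031 0.1073]
298 tool med [-0.1019 -0.0165 -0.0818] world [0.5147 0.1535 0.1069]
[0.6286 0.1152] 26.062974798356336
[0.5886 0.0041] 25.697765335830013
[0.5181 0.1539] 27.39886817750697
```

About 26.2° turned. 5.5 mm more to go.

```bash
python3 -m handwheel '[[0,0,-0.002,0,0,0,0],[0,0,-0.002,0,0,0,0],[0,0,-0.0015,0,0,0,0],[0,0,0,0,0,0,0]]'
python3 look.py g wrist top
```

```text
time: 11.05
tool_pos: [0.4786, 0.0316, 0.0905]
tcp_rot: [-0.611, 1.856, -1.856]
wrist_force: [4.5, -0.5, -1.5]
width: -0.001
11.05 [0.4786 0.0316 0.0905] [ 4.5 -0.5 -1.5]
```

View pics/wrist_g.png

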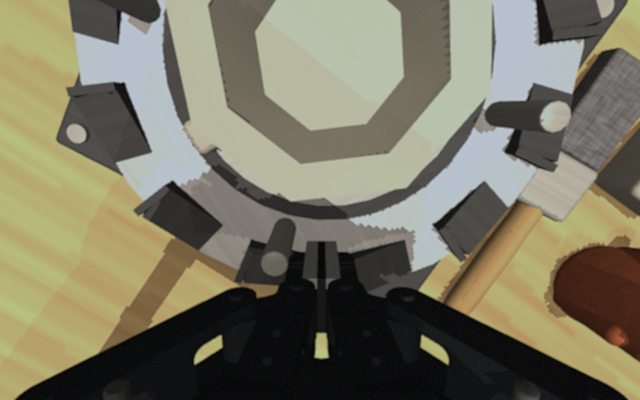

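View pics/top_g.png

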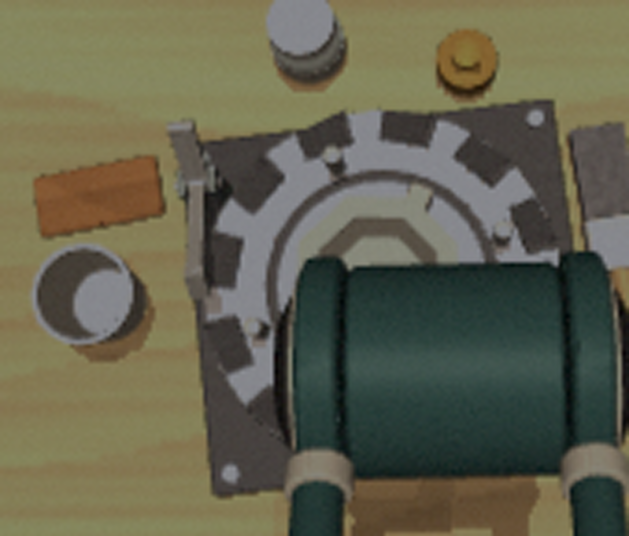

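```bash
for b in "258 222 296 285" "538 95 574 138" "120 0 165 25"; do python3 dep.py wrist_g.npz $b .1035 .1105; done
python3 - <<'E'
from h import *
t=np.load("top_g.npz"); c0=np.array([.5524,.0801])
tc=lambda u,v:np.array([195+(u+.5)/3.7-.5,145+(v+.5)/3.7-.5])
for p,a0 in [((333,152),50.8),((503,226),-38.8),((256,323),142.3)]:
    P=ray(t,tc(*p),.107)[:2]; d=P-c0; print(P.round(4),a0-np.degrees(np.arctan2(d[1],d[0])))
E
```

```text
677 tool med [-0.0076 -0.0167 -0.0169] world [0.4748 0.0496 0.1071]
903 tool med [-0.0657 -0.0168  0.0861] world [0.5824 0.0012 0.1073]
[0.6312 0.1101] 29.959247417962157
[0.5822 0.0017] 30.398989167161403
[0.5219 0.1577] 30.87369366365506Traceback (most recent call last):
  File "dep.py", line 10, in <module>
    lo,hi=q[k].min(0),q[k].max(0); print(k.sum(),"tool med",np.median(q[k],0).round(4),"world",np.median(W[k],0).round(4))
          ~~~~~~~~^^^
    return umr_minimum(a, axis, None, out, keepdims, initial, where)
ValueError: zero-size array to reduction operation minimum which has no identity
```

Three pegs in the top view give 30.0–30.9°, so one notch. I'll retreat, rise and move across to the far side of the tab.

```bash
python3 -m handwheel '[[0,0,0.006,0,0,0,0],[0,0,0.006,0,0,0,0],[0,-0.04,0,0,0,0,0],[0,-0.04,0,0,0,0,0],[0,-0.03,0,0,0.174,0,0],[0,0,0,0,0.173,0,0],[0,0,0,0,0.173,0,0],[0,0,0,0,0,0,0]]'
python3 -m handwheel '[[-0.035,0,-0.027,0,0,0,0],[-0.035,0,-0.027,0,0,0,0],[-0.035,0,-0.027,0,0,0,0],[-0.035,0,-0.027,0,0,0,0],[-0.035,0,-0.027,0,0,0,0],[-0.034,0,-0.026,0,0,0,0],[0,0,0,0,0,0,0]]'
python3 look.py i wrist side top
```

```text
time: 12.15
tool_pos: [0.485, 0.0216, 0.2]
tcp_rot: [-0.13, 2.161, -2.161]
wrist_force: [-0.1, -0.2, -0.6]
width: 0.001
time: 13.02
tool_pos: [0.6754, 0.2079, 0.1987]
tcp_rot: [-0.133, 2.159, -2.159]
wrist_force: [0.6, -0.6, -0.5]
width: -0.001
13.02 [0.6754 0.2079 0.1987] [ 0.6 -0.6 -0.5]
```

View pics/side_i.png

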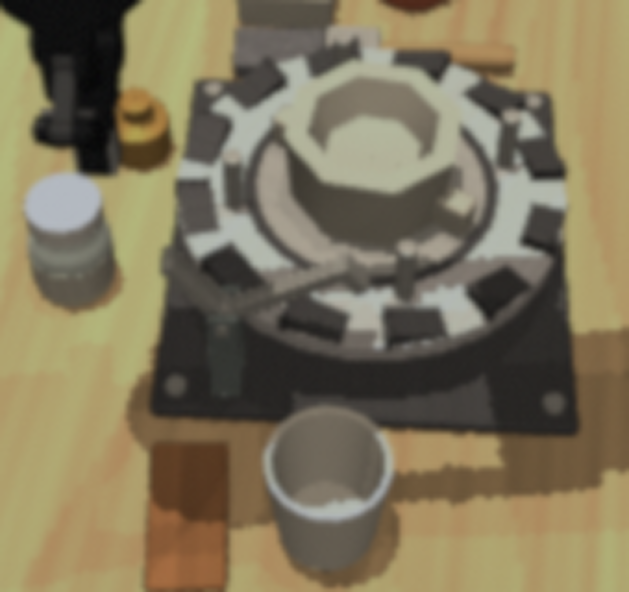

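View pics/top_i.png

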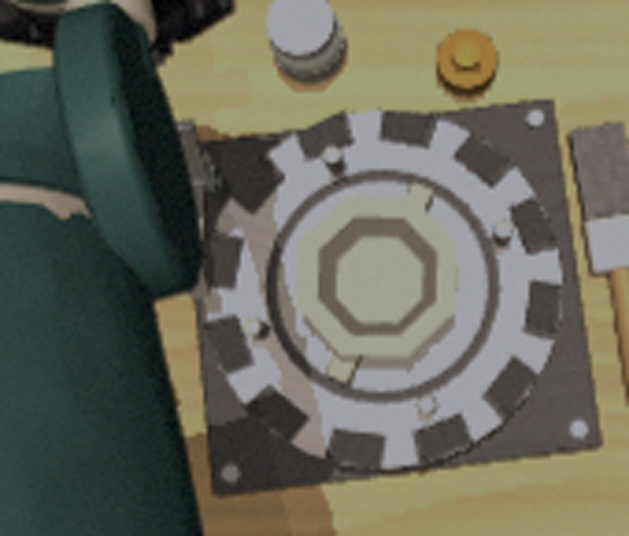

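The notches sit where they did before the turn (side view: (313,318), (413,325) now, (320,318), (415,325) then). Lowering beside the tab and pushing it back.

```bash
python3 -m handwheel '[[0,0.044,0,0,0,0,0],[0,0.044,0,0,0,0,0],[0.005,0,0,0,0,0,0],[0.005,0,0,0,0,0,0],[0.004,0,0,0,0,0,0],[0.003,0,0,0,0,0,0],[0.003,0,0,0,0,0,0],[0.003,0,0,0,0,0,0]]'
python3 -m handwheel '[[0.003,0,0,0,0,0,0],[0.003,0,0,0,0,0,0],[0.003,0,0,0,0,0,0],[0,0,0,0,0,0,0]]'
python3 look.py j side
```

```text
time: 14.18
tool_pos: [0.6518, 0.2035, 0.1132]
tcp_rot: [-0.125, 2.161, -2.16]
wrist_force: [2.3, -0.3, 1.3]
width: 0.001
time: 14.68
tool_pos: [0.6416, 0.2022, 0.1118]
tcp_rot: [-0.128, 2.162, -2.162]
wrist_force: [0.2, 0.4, 0.5]
width: -0.001
14.68 [0.6416 0.2022 0.1118] [0.2 0.4 0.5]
```

View pics/side_j.png

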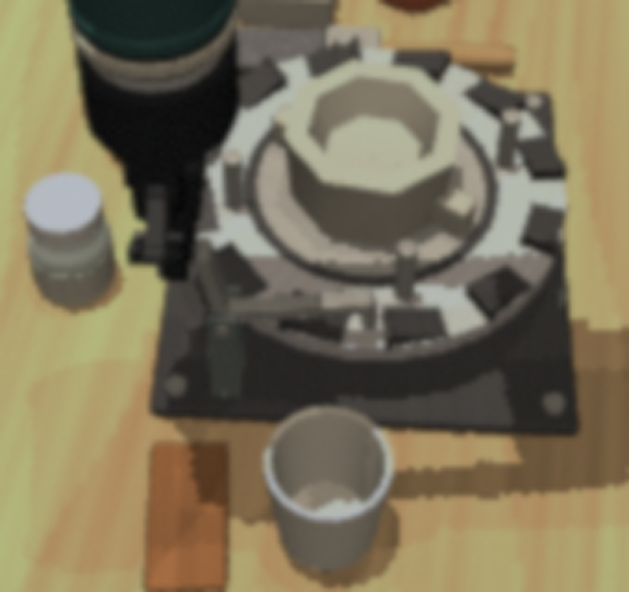

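The tab is nearly upright and the nose, near (370,310), is coming down into the notch. Continuing in small steps and watching the force.

```bash
python3 -m handwheel '[[0.0015,0,0,0,0,0,0],[0.0015,0,0,0,0,0,0],[0,0,0,0,0,0,0]]'
python3 -m handwheel '[[0.0015,0,0,0,0,0,0],[0,0,0,0,0,0,0]]'
python3 -m handwheel '[[0.001,0,0,0,0,0,0],[0,0,0,0,0,0,0]]'
python3 look.py k side
```

```text
time: 15.1
tool_pos: [0.6394, 0.2019, 0.1123]
tcp_rot: [-0.127, 2.161, -2.161]
wrist_force: [-0.0, 0.1, 0.9]
width: -0.003
time: 15.35
tool_pos: [0.638, 0.2018, 0.1124]
tcp_rot: [-0.126, 2.161, -2.161]
wrist_force: [-0.6, -0.2, 0.1]
width: 0.002
time: 15.6
tool_pos: [0.637, 0.2017, 0.1124]
tcp_rot: [-0.126, 2.161, -2.161]
wrist_force: [0.0, 0.5, 0.4]
width: -0.004
15.6 [0.637  0.2017 0.1124] [0.  0.5 0.4]
```

View pics/side_k.png

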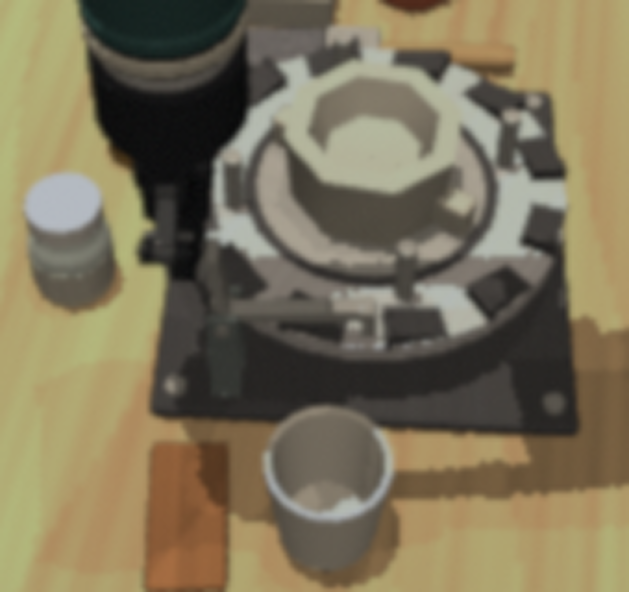

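```bash
python3 -m handwheel '[[0.001,0,0,0,0,0,0],[0,0,0,0,0,0,0]]'
python3 -m handwheel '[[0.001,0,0,0,0,0,0],[0,0,0,0,0,0,0]]'
python3 -m handwheel '[[0.0005,0,0,0,0,0,0],[0,0,0,0,0,0,0]]'
```

```text
time: 15.9
tool_pos: [0.6359, 0.2015, 0.1122]
tcp_rot: [-0.126, 2.161, -2.161]
wrist_force: [-0.2, 0.8, 0.6]
width: -0.003
time: 16.15
tool_pos: [0.6349, 0.2014, 0.1122]
tcp_rot: [-0.127, 2.161, -2.161]
wrist_force: [0.5, 0.5, 0.6]
width: 0.004
time: 16.4
tool_pos: [0.6345, 0.2014, 0.1123]
tcp_rot: [-0.126, 2.161, -2.161]
wrist_force: [0.4, 1.1, 0.1]
width: -0.002
```

```bash
python3 -m handwheel '[[0.0005,0,0,0,0,0,0],[0,0,0,0,0,0,0]]'
python3 -m handwheel '[[0.0005,0,0,0,0,0,0],[0,0,0,0,0,0,0]]'
python3 -m handwheel '[[0.0005,0,0,0,0,0,0],[0,0,0,0,0,0,0]]'; python3 look.py l side
```

```text
time: 16.65
tool_pos: [0.634, 0.2013, 0.1123]
tcp_rot: [-0.126, 2.161, -2.161]
wrist_force: [1.5, 0.4, 0.7]
width: -0.001
time: 16.9
tool_pos: [0.6335, 0.2012, 0.1123]
tcp_rot: [-0.126, 2.161, -2.161]
wrist_force: [0.1, 0.3, 0.6]
width: -0.004
time: 17.15
tool_pos: [0.633, 0.2011, 0.1122]
tcp_rot: [-0.127, 2.161, -2.161]
wrist_force: [-0.1, -0.3, 0.0]
width: -0.002
17.15 [0.633  0.2011 0.1122] [-0.1 -0.3  0. ]
```

View pics/side_l.png

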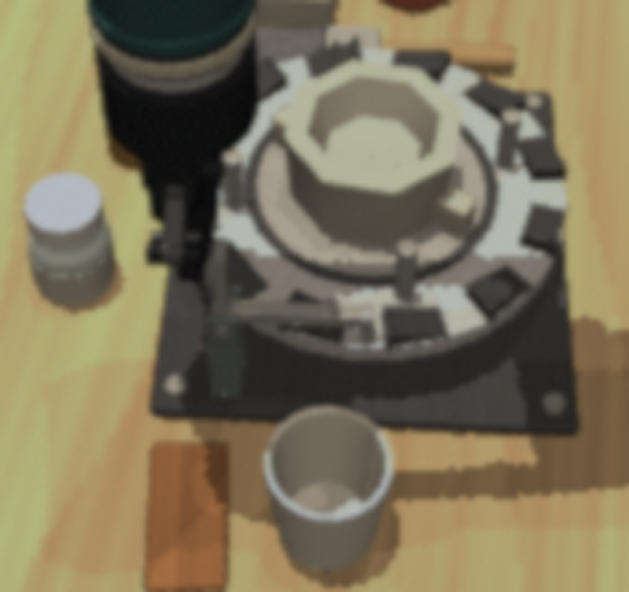

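The tab top is near (221,245) and the nose near (362,325), almost as at the start. There's still no stop force, so I'll continue.

```bash
python3 -m handwheel '[[0.0005,0,0,0,0,0,0],[0,0,0,0,0,0,0]]'
python3 -m handwheel '[[0.0005,0,0,0,0,0,0],[0,0,0,0,0,0,0]]'
python3 -m handwheel '[[0.0005,0,0,0,0,0,0],[0,0,0,0,0,0,0]]'
```

```text
time: 17.45
tool_pos: [0.6325, 0.2011, 0.1123]
tcp_rot: [-0.126, 2.161, -2.161]
wrist_force: [-0.4, 0.6, 0.2]
width: -0.002
time: 17.7
tool_pos: [0.6324, 0.2011, 0.1123]
tcp_rot: [-0.125, 2.161, -2.161]
wrist_force: [2.1, -0.2, -1.3]
width: -0.002
time: 17.95
tool_pos: [0.6324, 0.2011, 0.1124]
tcp_rot: [-0.124, 2.161, -2.16]
wrist_force: [5.2, -0.1, -2.7]
width: -0.005
```

Contact at the stop: the tip held at x=0.6324 and the force is rising. One more small press, then I retreat and look.

```bash
python3 -m handwheel '[[0.0005,0,0,0,0,0,0],[0,0,0,0,0,0,0]]'
python3 -m handwheel '[[-0.01,0,0,0,0,0,0],[-0.01,-0.01,0,0,0,0,0],[0,-0.04,0,0,0,0,0],[0,-0.04,0,0,0,0,0],[0,0,0,0,0,0,0]]'
python3 -m handwheel '[[0.02,0,0.03,0,0,0,0],[0.02,0,0.03,0,0,0,0],[0.02,0,0.03,0,0,0,0],[0.02,0,0.03,0,0,0,0],[0.02,0,0.05,0,0,0,0],[0.02,0,0.05,0,0,0,0],[0.02,0,0.05,0,0,0,0],[0,0,0,0,0,0,0]]'
python3 look.py m side top wrist
```

```text
time: 18.2
tool_pos: [0.6324, 0.2011, 0.1124]
tcp_rot: [-0.123, 2.16, -2.159]
wrist_force: [6.7, 0.8, -3.1]
width: 0.0
time: 18.82
tool_pos: [0.6542, 0.2042, 0.2085]
tcp_rot: [-0.117, 2.159, -2.155]
wrist_force: [0.9, 0.5, -0.3]
width: -0.001
time: 19.82
tool_pos: [0.5419, -0.0842, 0.2018]
tcp_rot: [-0.124, 2.164, -2.165]
wrist_force: [0.5, 0.2, -0.3]
width: 0.003
19.82 [ 0.5419 -0.0842  0.2018] [ 0.5  0.2 -0.3]
```

View pics/side_m.png

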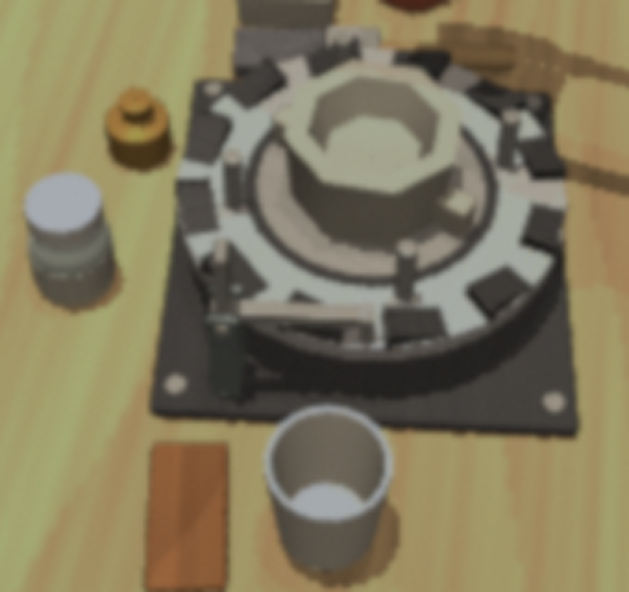

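View pics/top_m.png

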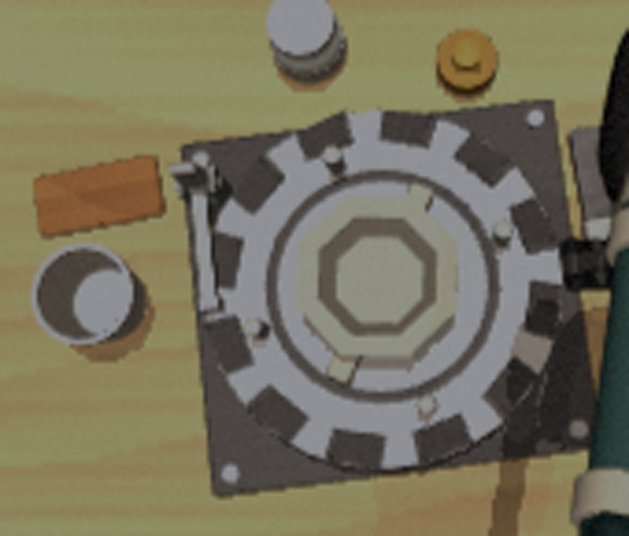

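The pawl's tab top (221,243) and arm end (372,318) in the side view look as they did at the start. I'll check this by matching the start patches against now, and do the pegs too.

```bash
python3 - <<'E'
from h import *
a=np.load("side0.npz")["image"];b=np.load("side_m.npz")["image"];c=np.load("side_l.npz")["image"]
g=lambda i:cv2.resize(cv2.cvtColor(i,cv2.COLOR_RGB2GRAY),None,fx=4,fy=4,interpolation=cv2.INTER_CUBIC)
A,B=g(a),g(b)
for n,(x0,y0,x1,y1) in {"tab":(290,227,300,245),"arm":(303,245,337,254),"armend":(318,244,338,257),"bracket":(288,250,300,272),"cup":(305,275,342,320)}.items():
    p=A[y0*4:y1*4,x0*4:x1*4]; m=24
    r=cv2.matchTemplate(B[y0*4-m:y1*4+m,x0*4-m:x1*4+m],p,cv2.TM_CCOEFF_NORMED); _,v,_,l=cv2.minMaxLoc(r); print(n,(l[0]-m)/4,(l[1]-m)/4,round(v,3))
t=np.load("top_m.npz"); c0=np.array([.5524,.0801])
tc=lambda u,v:np.array([195+(u+.5)/3.7-.5,145+(v+.5)/3.7-.5])
for p,a0 in [((332,152),50.8),((502,228),-38.8),((428,405),-128.5),((255,324),142.3)]:
    d=ray(t,tc(*p),.107)[:2]-c0; print(((a0-np.degrees(np.arctan2(d[1],d[0]))+180)%360)-180)
E
```

```text
tab -0.25 -0.5 0.988
arm -0.75 0.0 0.993
armend -0.25 0.0 0.994
bracket 0.0 0.0 0.998
cup 0.0 0.0 1.0
29.55351088740582
31.064855485875682
31.31038814421089
30.633246514752614
```

```bash
python3 -c "
from workcell import workorder; print(workorder.finish_job())"
```

```text
the job is handed in; nothing more can be done
None
```

I lifted the pawl by its tab with the closed fingertip and pushed the near-right peg until the wheel had turned one notch clockwise. I then pressed the tab back until it hit its stop, moved the arm clear and handed the job in. No verdict was reported.

- **Wheel:** the four pegs in the last top view give a turn of 29.6–31.3°, averaging about 30.6° (0.535 rad against the 0.524 target). The spread is within the allowed 0.1 rad.
- **Pawl:** in the side view the end of its arm is back at its starting height to within about a quarter pixel. The tab and arm patches differ from the start by 0.25–0.75 px, which I take as matching error.
- **Forces:** the highest wrist force I saw was about 7 N, when the tab met its stop. I only read it between moves.
- **Bystanders:** the cup matched its starting position exactly. I only checked by eye that the jar, brass weight and wooden rib look unmoved. The lion, plaster block and brush were not measured; the arm passed well above them or clear to one side.

No check failed. At hand-in the tool was stationary at z = 0.20 m, touching nothing. The job took about 20 s of the 64 s allowed.

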